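Raise the cabinet window to the green mark

ROBOT

A 7-joint arm with a two-finger parallel gripper is mounted at the origin on a cart in front of the work surface, level with it; the furniture and walls round the work are solid. World frame = base frame: x ahead of the robot, y to its left, z up, the work surface at z = 0. Lengths are in m, angles in degrees, forces in N, time in s.
With the tool pointing down it reaches from about 0.425 to 0.875 m from the base axis. Payload 4.7 kg.
Tool frame: the origin (TCP) lies between the finger pads; the fingertips stand 17 mm ahead of it and the grasp point (between the pads) lies 2 mm behind it; z points along the fingers, y is the line along which they close (so a half turn about z gives the same grasp; the last joint's range is limited). The gripper opens to 87 mm and grips with 3 to 60 N. Pads are 19 mm wide; open, the fingers measure 117 mm over their backs; the gripper's body (75 mm by 190 mm) begins 51 mm behind the grasp point.
Start: joints at [65.609, 18.392, -4.016, 83.108, 1.295, 78.541, -3.26], TCP at [0.277, -0.588, 0.24] pointing down, gripper open.
Joint ranges: [-163.93, 163.93], [-17.29, 119.83], [-79.2, 71.16], [3.27, 140.29], [-89.18, 269.18], [5.43, 117.66], [-154.24, 154.24]. Speed limits (degrees/s): [147.25, 147.25, 180, 180, 180, 180, 180].

INTERFACE

Orientations are given as [roll, pitch, yaw] about the fixed x, y, z axes, in that order (R = Rz(yaw) Ry(pitch) Rx(roll)).
In Python, from cell import env, cams gives the robot as it stands.
- The arm moves only by the shell command python3 -m pendant 'ROWS' [FORCE]. ROWS is JSON, a list of rows, each an object of numbers: "tx", "ty", "tz": the shift along the tool's x, y, z each as a share of 0.05 m, from -1 to 1; "spin": the turn about the tool's z as a share of 4 degrees, from -1 to 1; "claw": the closure, from 0 (fully open) to 1 (shut). A call has 1 to 10 rows; each row shifts and turns the commanded pose from where the row before left it, along the tool's axes as they then stand; what a row does not reach is not made up. A row lasts 1/8 s, in which the tool goes at most 62.5 mm and 10.7 degrees, less where a joint would pass 70% of its speed; a pose out of reach is approached as far as the arm can. A call with a number of a shift or a turn outside -1 to 1 is refused whole. A call with a gripper value outside its range is refused whole. The fingers move at their own pace and stop on an object; FORCE is the grip in N (left out, the last holds). Time passes only in rows, so rows that do not move let the fingers close. It gives the time, the measured TCP pose, the force, the opening and the grip force at its end, in the units of the state.
- env.get_obs(): the state, without advancing time (a new reading comes with each control period).
- cams.read_camera(name): name is "scene" or "top"; returns the picture (400x640x3 uint8, red, green, blue); there is no depth.
- cams.camera_info(name): a dict with "fx", "fy", "cx", "cy" (pixels), "rvec" (rotation vector, rad) and "tvec" (3), from world to camera coordinates, as OpenCV has them. Camera axes: x right, y down, z forward; pixel columns grow to the right and rows downward; lengths in m; the calibration is good to about 2 mm. A picture is of the moment at which its call begins. camera_info takes no time and is no camera call.
- env.sign_off(): hands the job in; it is judged then, once.
The state is a dict: "time_s": time; "qpos": joint angles; "joint_velocities": joint speeds; "effort": joint torques, N m; "tool_pos": TCP position; "tool_rot": TCP orientation; "force": force on the tool from outside, world axes, zero at the start; "wrist_torque": the same for the moment, N m; "grip_width": finger opening in m; "grasp_force": force on a finger pad.
Only numpy, scipy, OpenCV 4.12 (cv2) and the standard library are available. Lean on these libraries where they do the work, as an engineer would, in place of code of your own. Each camera call takes 0.05 s, during which the arm holds its last target. There are 200 camera calls.

TASK

Raise the blue-framed sliding window of the small sloping-front cabinet: put your fingertips beneath the yellow lip along its lower edge and push it up along the slope until the red pointer on the window stands level with the middle of the green marker clip, without running past the clip. Only push, do not pinch the lip; then take the hand away and leave the window standing there. Leave the marker, padlock, brass cylinder and loupe where they are.

Things in the scene. Friction and masses are not known exactly. Their poses are not given: they have to be found in the camera images.
- cabinet: White fixed bench cabinet, clear sides, 280 mm deep (x), 240 wide (y; 295 over the grey side tubes), 305 high. Origin: centre of its underside; x points front to back, z up. The front starts on the desk at x = -140 mm and leans back 40 degrees: up-slope is (0.643, 0, 0.766), its outward normal (-0.766, 0, 0.643) in the cabinet frame. A fixed sill is below the window, no prouder than it.
- window (a joint): Travel of the blue-framed clear window (196 mm wide, 152 mm tall) up the slope, m: 0 closed on the sill, 0.135 at the top; it starts partly raised, 0.010 to 0.035. Counterbalanced: it stays where it is left and takes about 3 to 4 N (more when moved fast) along the slope to move.
- marker (a joint): Place of the green marker clip (16 mm tall, on the front of the cabinet's right-hand rail, the -y side) along the same slope, m. The pointer is level with the clip's middle when joint window equals joint marker. The clip stays put unless it is pushed hard.
- pointer (a point): Tip of the red pointer (3 mm thick) at the right-hand edge (-y) of the window, 70 mm up the slope from the window's lower edge; its z axis points up the slope.
- mark (a point): Middle of the height of the green clip, at its edge next to the pointer; z axis points up the slope.
- lip_edge (a point): Middle of the outer lower edge of the yellow lip, a bar 150 mm wide (y), 6 mm thick. From this edge the lip runs 41 mm square to the front, inward and down, to the window's face; its underside faces down and out towards the robot. Site z points up the slope, x square into the front. The space beneath it, in front of the sill, is free down to the desk.
- lip_pad (a point): Middle of the top of the black rubber strip, 5 mm thick, on the upper side of the lip, set back 3 mm from its outer edge. Fingers pressing on this strip and beneath the lip at once count as a pinch.
- padlock_mid (a point): Centre of a loose brass padlock, 67 x 40 x 15 mm, lying on the desk in front of the cabinet. Bystander.
- brass_cylinder_mid (a point): Centre of a loose brass cylinder, 29 mm across, 70 mm tall, standing on the desk before the left part of the cabinet. Bystander.
- loupe_mid (a point): Centre of a loose folded loupe, 26 x 34 x 16 mm, on the desk before the right part of the cabinet. Bystander.

How it is judged:
By the outcome, as a careful person would: the job done as asked, in the order asked, and still so for the second after the job is handed in, with the robot touching nothing.
It also fails if it takes over 34 s, if anything falls off the work surface, if the arm or the gripper's body presses on something with over 40 N, if the wrist force passes 120 N, or if a joint passes its speed limit or range.

## Working session

There is one attempt and no reset: what is moved stays moved. The work goes in short steps, Python scripts to look and compute and a shell command to move; the robot and the scene stay as the last step left them, time stands still between calls to the robot, and variables do not carry over. Pictures are saved under pics/ and viewed, at most 10 in all, crops included, and the job is handed in when it is done.

```bash
mkdir -p pics; python3 - <<'E'
from cell import env, cams
import cv2
o=env.get_obs();print({k:o[k] for k in('time_s','tool_pos','tool_rot','force','grip_width')})
for n in('scene','top'):
    im=cams.read_camera(n);cv2.imwrite(f'pics/{n}0.png',im[:,:,::-1]);print(cams.camera_info(n))
E
```

```text
{'time_s': 0.0, 'tool_pos': array([ 0.27648954, -0.58767794,  0.23844158]), 'tool_rot': array([-1.79887915e+02,  4.17190282e-03,  2.52014466e+01]), 'force': array([ 0.46726808, -0.27003035, -0.62329187]), 'grip_width': 0.08719674433124733}
{'fx': 485.82845471496466, 'fy': 485.82845471496466, 'cx': 325.13043044094877, 'cy': 196.49455043153077, 'rvec': array([ 1.96024672, -1.14554339,  0.58846894]), 'tvec': array([-0.33460521,  0.35160149,  0.62199625])}
{'fx': 432.50233941949585, 'fy': 432.50233941949585, 'cx': 316.2032477450746, 'cy': 194.3363228521398, 'rvec': array([ 2.01994276, -2.20277791,  0.24332413]), 'tvec': array([-0.01188909,  0.60180263,  0.80008931])}
```

View pics/scene0.png

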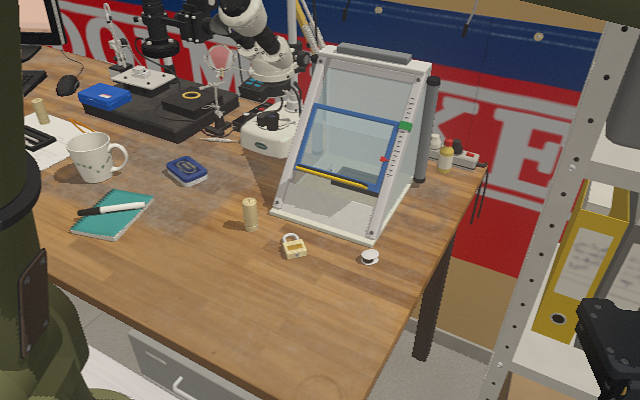

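View pics/top0.png

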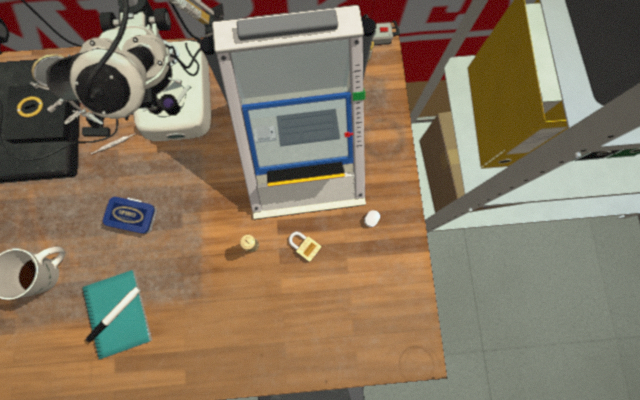

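The scene view shows the lip at about (330,178), the pointer at (383,159) and the clip at (405,127). In the top view these are at (305,179), (348,134) and (359,97), with the cylinder at (248,242), padlock (305,246) and loupe (372,218).

```bash
cat > h.py <<'E'
import cv2, numpy as np
from cell import env, cams
def P(n):
    c=cams.camera_info(n);R=cv2.Rodrigues(c['rvec'])[0]
    K=np.array([[c['fx'],0,c['cx']],[0,c['fy'],c['cy']],[0,0,1]])
    return K,R,np.array(c['tvec'])
def tri(a,b):
    M=[]
    for n in('scene','top'):
        K,R,t=P(n);M.append(K@np.c_[R,t])
    X=cv2.triangulatePoints(M[0],M[1],np.float64(a).reshape(2,1),np.float64(b).reshape(2,1)).ravel();return X[:3]/X[3]
def ray(n,p,z):
    K,R,t=P(n);d=R.T@np.linalg.inv(K)@[p[0],p[1],1];c=-R.T@t
    return c+d*(z-c[2])/d[2]
def proj(n,X):
    K,R,t=P(n);v=K@(R@np.asarray(X)+t);return v[:2]/v[2]
H={'red':((175,8),120,90),'green':((50,80),110,60),'yel':((22,32),170,120)}
ROI={'scene':(285,100,420,200),'top':(240,80,372,195)}
def blob(im,n,c):
    h=cv2.cvtColor(im,cv2.COLOR_RGB2HSV).astype(int);(a,b),s,v=H[c]
    hh=h[...,0];m=((hh>=a)&(hh<=b)) if a<b else ((hh>=a)|(hh<=b))
    m=m&(h[...,1]>=s)&(h[...,2]>=v)
    x0,y0,x1,y1=ROI[n];k=np.zeros_like(m);k[y0:y1,x0:x1]=1;m=(m&k).astype(np.uint8)
    N,l,st,ce=cv2.connectedComponentsWithStats(m)
    if N<2:return None
    i=1+np.argmax(st[1:,4]);return ce[i],st[i],np.argwhere(l==i)[:,::-1]
E
python3 - <<'E'
from h import *
np.set_printoptions(precision=4,suppress=True)
I={n:cv2.imread(f'pics/{n}0.png')[:,:,::-1].copy() for n in('scene','top')}
B={}
for c in H:
    for n in I:
        B[c,n]=b=blob(I[n],n,c);print(c,n,b and (b[0],b[1]))
    if c!='yel':
        print(tri(B[c,'scene'][0],B[c,'top'][0]))
for k in(0,1):
    e=[]
    for n in I:
        p=B['yel',n][2];x=p[:,0];xe=x.min() if k==0 else x.max();e.append(p[abs(x-xe)<=1].mean(0)+([-.0,0] if k==0 else [0,0]))
    print('lip end',e,tri(*e))
print('base corners',ray('top',(253,217),0),ray('top',(366,205),0),'scene',ray('scene',(271,211),0),ray('scene',(375,243),0))
print('cyl',ray('top',(248,242),.07),'padlock',ray('top',(305,246),.007),'loupe',ray('top',(372,218),.016))
a=cv2.resize(I['scene'][90:250,260:440],None,fx=4,fy=4,interpolation=2)[:600]
b=cv2.resize(I['top'][80:220,235:385],None,fx=4,fy=4,interpolation=2)
cv2.imwrite('pics/a.png',a[:,:,::-1]);cv2.imwrite('pics/b.png',b[:,:,::-1])
E
```

```text
red scene (array([382.8846, 158.8846]), array([380, 156,   8,   6,  26], dtype=int32))
red top (array([347.7857, 133.9643]), array([345, 132,   8,   5,  28], dtype=int32))
[ 0.6933 -0.1302  0.1359]
green scene (array([405.1011, 125.2135]), array([399, 121,  13,  10,  89], dtype=int32))
green top (array([358.6556,  95.4778]), array([353,  91,  12,   9,  90], dtype=int32))
[ 0.7431 -0.151   0.1945]
yel scene (array([330.8515, 176.6535]), array([296, 166,  71,  23, 202], dtype=int32))
yel top (array([305.5317, 179.0357]), array([268, 173,  76,  13, 252], dtype=int32))
lip end [array([296.75, 167.  ]), array([268.6, 183.8])] [0.6162 0.0273 0.1088]
lip end [array([365.25, 187.25]), array([342.4, 174.2])] [ 0.6278 -0.1196  0.1013]
base corners [0.5751 0.073  0.    ] [ 0.5803 -0.1698  0.    ] scene [0.5789 0.0753 0.    ] [ 0.596  -0.1654  0.    ]
cyl [0.5145 0.0764 0.07  ] padlock [ 0.5035 -0.0324  0.007 ] loupe [ 0.5487 -0.177   0.016 ]
```

View pics/a.png

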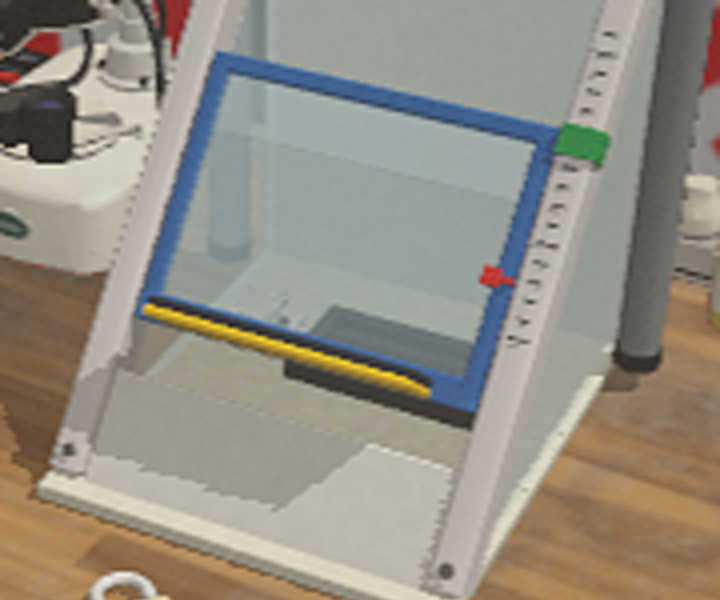

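View pics/b.png

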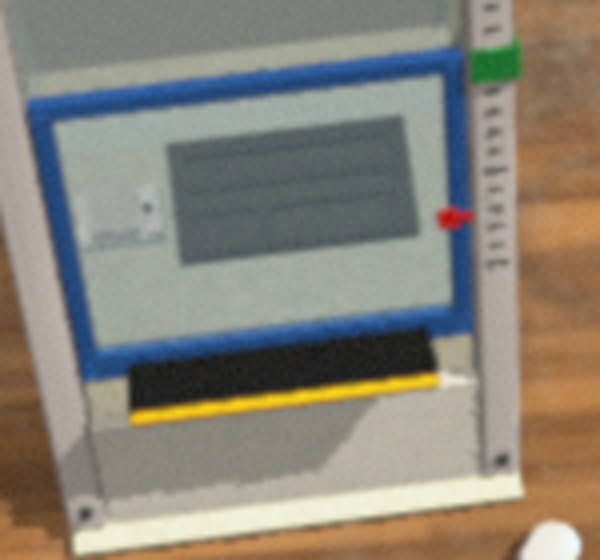

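The views agree on a slope distance from pointer to clip of about 76 mm and a cabinet yaw of about 4.5°. The lip's lower edge is near (0.620, -0.046, 0.102). I'll square up the tool first.

```bash
python3 -m pendant '[{"spin":1},{"spin":1},{"spin":1},{"spin":1},{"spin":1},{"spin":0.18},{}]'
cat > go.py <<'E'
import sys
from h import *
from scipy.spatial.transform import Rotation as Ro
o=env.get_obs();R=Ro.from_euler('xyz',o['tool_rot'],degrees=True).as_matrix()
g=np.array([float(a) for a in sys.argv[1:4]])
print(o['tool_pos'],o['tool_rot'],'shares',R.T@(g-o['tool_pos'])/.05)
E
python3 go.py 0.56 -0.05 0.2
```

```text
[ 0.27650439 -0.58774589  0.23857978] [-1.79901470e+02  5.22292351e-03  2.52003082e+01] shares [ 9.70962084 -7.31582097  0.78329259]invalid input at $[0]: expected keys tx, ty, tz, spin, claw
```

```bash
python3 -m pendant '[{"tx":0,"ty":0,"tz":0,"spin":1,"claw":0},{"tx":0,"ty":0,"tz":0,"spin":1,"claw":0},{"tx":0,"ty":0,"tz":0,"spin":1,"claw":0},{"tx":0,"ty":0,"tz":0,"spin":1,"claw":0},{"tx":0,"ty":0,"tz":0,"spin":1,"claw":0},{"tx":0,"ty":0,"tz":0,"spin":0.18,"claw":0},{"tx":0,"ty":0,"tz":0,"spin":0,"claw":0}]'
python3 go.py 0.56 -0.05 0.2
```

```text
time_s: 0.98
tool_pos: [0.2767, -0.588, 0.2393]
tool_rot: [-180.0, 0.0, 4.5]
force: [-0.9, -0.1, -0.4]
grip_width: 0.0873
grasp_force: 0.0
[ 0.27668405 -0.58802113  0.23927741] [-1.79975788e+02  1.33619411e-02  4.53483153e+00] shares [  6.49953752 -10.27839612   0.78837598]
```

```bash
python3 -m pendant '[{"tx":0.3,"ty":-0.5,"tz":0,"spin":0,"claw":0},{"tx":0.3,"ty":-0.5,"tz":0,"spin":0,"claw":0},{"tx":0.3,"ty":-0.5,"tz":0,"spin":0,"claw":0},{"tx":0.3,"ty":-0.5,"tz":0,"spin":0,"claw":0},{"tx":0.3,"ty":-0.5,"tz":0,"spin":0,"claw":0},{"tx":0.3,"ty":-0.5,"tz":0,"spin":0,"claw":0},{"tx":0.3,"ty":-0.5,"tz":0,"spin":0,"claw":0},{"tx":0.3,"ty":-0.5,"tz":0,"spin":0,"claw":0},{"tx":0.3,"ty":-0.5,"tz":0,"spin":0,"claw":0},{"tx":0.3,"ty":-0.5,"tz":0,"spin":0,"claw":0}]'
python3 -m pendant '[{"tx":0.3,"ty":-0.5,"tz":0,"spin":0,"claw":0},{"tx":0.3,"ty":-0.5,"tz":0,"spin":0,"claw":0},{"tx":0.3,"ty":-0.5,"tz":0,"spin":0,"claw":0},{"tx":0.3,"ty":-0.5,"tz":0,"spin":0,"claw":0},{"tx":0.3,"ty":-0.5,"tz":0,"spin":0,"claw":0},{"tx":0.3,"ty":-0.5,"tz":0,"spin":0,"claw":0},{"tx":0.3,"ty":-0.5,"tz":0,"spin":0,"claw":0},{"tx":0.3,"ty":-0.5,"tz":0,"spin":0,"claw":0},{"tx":0.3,"ty":-0.5,"tz":0,"spin":0,"claw":0},{"tx":0.3,"ty":-0.5,"tz":0,"spin":0,"claw":0}]'
python3 go.py 0.58 -0.049 0.105
```

```text
time_s: 2.22
tool_pos: [0.4071, -0.3263, 0.2396]
tool_rot: [180.0, -0.0, 4.5]
force: [0.0, -0.2, 0.0]
grip_width: 0.0871
grasp_force: 0.0
time_s: 3.48
tool_pos: [0.5371, -0.0655, 0.2396]
tool_rot: [180.0, -0.0, 4.5]
force: [0.5, -0.6, 0.3]
grip_width: 0.0871
grasp_force: 0.0
[ 0.53708208 -0.06545303  0.2396229 ] [ 1.79982639e+02 -1.09560259e-02  4.52500016e+00] shares [ 0.88112901 -0.26113144  2.69254761]
```

```bash
python3 -m pendant '[{"tx":0.1,"ty":-0.06,"tz":0.5,"spin":0,"claw":0},{"tx":0.1,"ty":-0.06,"tz":0.5,"spin":0,"claw":0},{"tx":0.1,"ty":-0.06,"tz":0.5,"spin":0,"claw":0},{"tx":0.1,"ty":-0.06,"tz":0.5,"spin":0,"claw":0},{"tx":0.2,"ty":0,"tz":0.5,"spin":0,"claw":0},{"tx":0.2,"ty":0,"tz":0.2,"spin":0,"claw":0},{"tx":0,"ty":0,"tz":0,"spin":0,"claw":0}]'
python3 - <<'E'
from h import *
for n in('scene','top'):
    im=cams.read_camera(n);cv2.imwrite(f'pics/{n}1.png',im[:,:,::-1])
    for c in('red','green'):
        b=blob(im,n,c);print(n,c,b and b[:2])
a=cv2.imread('pics/scene1.png')[80:260,250:450];b=cv2.imread('pics/top1.png')[80:260,220:400]
cv2.imwrite('pics/c.png',cv2.resize(np.hstack([a,b]),None,fx=2.1,fy=2.1,interpolation=2))
E
```

```text
time_s: 4.35
tool_pos: [0.576, -0.0511, 0.1042]
tool_rot: [-180.0, 0.0, 4.5]
force: [-0.7, 0.0, 0.7]
grip_width: 0.0868
grasp_force: 0.0
scene red (array([382.88461538, 158.88461538]), array([380, 156,   8,   6,  26], dtype=int32))
scene green (array([404.95604396, 125.23076923]), array([398, 121,  14,  10,  91], dtype=int32))
top red None
top green (array([358.63736264,  95.43956044]), array([353,  91,  12,   9,  91], dtype=int32))
```

View pics/c.png

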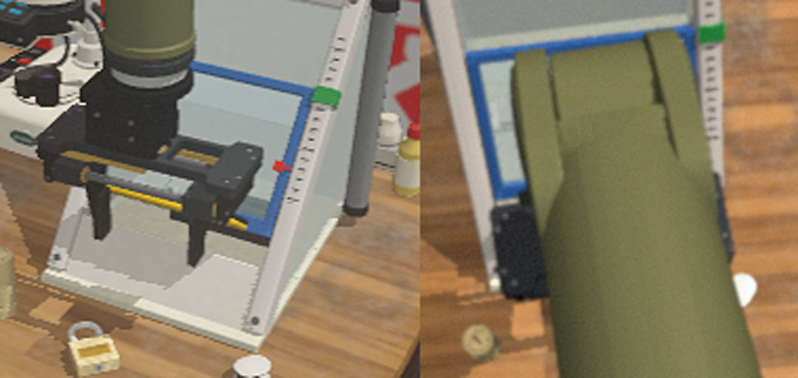

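The fingers hang in front of the lip, tips below its edge, with the pointer visible in the scene view at (383,159). I'll close in until contact.

```bash
python3 -m pendant '[{"tx":0.2,"ty":0,"tz":0,"spin":0,"claw":0},{"tx":0.15,"ty":0,"tz":0,"spin":0,"claw":0},{"tx":0.05,"ty":0,"tz":0,"spin":0,"claw":0},{"tx":0.05,"ty":0,"tz":0,"spin":0,"claw":0},{"tx":0.0,"ty":0,"tz":0,"spin":0,"claw":0}]'
python3 -m pendant '[{"tx":0.05,"ty":0,"tz":0,"spin":0,"claw":0},{"tx":0.05,"ty":0,"tz":0,"spin":0,"claw":0},{"tx":0,"ty":0,"tz":0,"spin":0,"claw":0}]'
python3 -m pendant '[{"tx":0.05,"ty":0,"tz":0,"spin":0,"claw":0},{"tx":0.05,"ty":0,"tz":0,"spin":0,"claw":0},{"tx":0,"ty":0,"tz":0,"spin":0,"claw":0}]'
cat > see.py <<'E'
from h import *
im=cams.read_camera('scene');r=blob(im,'scene','red');g=blob(im,'scene','green')
# pointer's slope travel from its own pixel, moved along the known slope line
X0=np.array([.6933,-.1302,.1359]);y=np.radians(4.5);u=np.array([.643*np.cos(y),.643*np.sin(y),.766])
a,b=proj('scene',X0),proj('scene',X0+.08*u)
from scipy.optimize import minimize_scalar as ms
print('red',r and r[0],'green',g and g[0],g and g[1])
if r:
    s=ms(lambda s:np.sum((proj('scene',X0+s*u)-r[0])**2),bounds=(-.02,.12),method='bounded');print('travel mm',s.x*1e3,'err px',s.fun**.5, 'goal',(np.array([.7431,-.151,.1945])-X0)@u*1e3)
o=env.get_obs();print(o['time_s'],o['tool_pos'],o['force'])
E
python3 see.py
```

```text
time_s: 5.08
tool_pos: [0.5982, -0.0494, 0.1045]
tool_rot: [180.0, 0.0, 4.5]
force: [-0.6, -1.0, -0.2]
grip_width: 0.0869
grasp_force: 0.0
time_s: 5.45
tool_pos: [0.6023, -0.0492, 0.1043]
tool_rot: [180.0, 0.1, 4.5]
force: [-4.1, 0.1, 1.7]
grip_width: 0.0871
grasp_force: 1.7
time_s: 5.82
tool_pos: [0.6034, -0.0492, 0.104]
tool_rot: [180.0, 0.6, 4.4]
force: [-14.6, 0.2, 9.1]
grip_width: 0.087
grasp_force: 7.6
red [382.83333333 158.75      ] green [405.03333333 125.21111111] [399 121  13  10  90]
travel mm -0.5682900603187014 err px 0.8166163691204859 goal 75.76094538049948
5.875 [ 0.60340413 -0.04920977  0.10406329] [-14.61985867  -0.17227319   9.24496197]
```

Contact was made at x≈0.6015. Friction resists a purely horizontal push, so I'll move up along the slope with the contact.

```bash
python3 -m pendant '[{"tx":0,"ty":0,"tz":-0.04,"spin":0,"claw":0},{"tx":0.02,"ty":0,"tz":-0.04,"spin":0,"claw":0},{"tx":0.03,"ty":0,"tz":-0.04,"spin":0,"claw":0},{"tx":0.03,"ty":0,"tz":-0.04,"spin":0,"claw":0},{"tx":0,"ty":0,"tz":0,"spin":0,"claw":0}]'
python3 see.py
```

```text
time_s: 6.5
tool_pos: [0.6096, -0.0489, 0.1122]
tool_rot: [180.0, 0.3, 4.4]
force: [-8.2, -0.4, 4.6]
grip_width: 0.0872
grasp_force: 4.3
red [384.62962963 153.81481481] green [405.03333333 125.21111111] [399 121  13  10  90]
travel mm 10.01793111827017 err px 0.4331939776197386 goal 75.76094538049948
6.55 [ 0.60964425 -0.04889029  0.11223145] [-8.58553775 -0.78471611  4.05269708]
```

```bash
python3 -m pendant '[{"tx":0.05,"ty":0,"tz":-0.06,"spin":0,"claw":0},{"tx":0.05,"ty":0,"tz":-0.06,"spin":0,"claw":0},{"tx":0.05,"ty":0,"tz":-0.06,"spin":0,"claw":0},{"tx":0.05,"ty":0,"tz":-0.06,"spin":0,"claw":0},{"tx":0.05,"ty":0,"tz":-0.06,"spin":0,"claw":0},{"tx":0,"ty":0,"tz":0,"spin":0,"claw":0}]'
python3 see.py
```

```text
time_s: 7.3
tool_pos: [0.6224, -0.0482, 0.1274]
tool_rot: [180.0, 0.3, 4.4]
force: [-8.7, -0.3, 5.2]
grip_width: 0.087
grasp_force: 4.2
red [387.7037037  144.33333333] green [404.95652174 125.27173913] [398 121  14  10  92]
travel mm 30.164726284259416 err px 0.05926787311069626 goal 75.76094538049948
7.35 [ 0.6223864  -0.04823741  0.12741423] [-8.7794615  -1.29101556  5.26281028]
```

```bash
python3 -m pendant '[{"tx":0.05,"ty":0,"tz":-0.06,"spin":0,"claw":0},{"tx":0.05,"ty":0,"tz":-0.06,"spin":0,"claw":0},{"tx":0.05,"ty":0,"tz":-0.06,"spin":0,"claw":0},{"tx":0.05,"ty":0,"tz":-0.06,"spin":0,"claw":0},{"tx":0.05,"ty":0,"tz":-0.06,"spin":0,"claw":0},{"tx":0.05,"ty":0,"tz":-0.06,"spin":0,"claw":0},{"tx":0.05,"ty":0,"tz":-0.06,"spin":0,"claw":0},{"tx":0.05,"ty":0,"tz":-0.06,"spin":0,"claw":0},{"tx":0,"ty":0,"tz":0,"spin":0,"claw":0}]'
python3 see.py
python3 - <<'E'
from h import *
ims=[cams.read_camera(n) for n in('scene','top')]
cv2.imwrite('pics/d.png',np.hstack([cv2.resize(ims[0][105:165,365:425],None,fx=6.5,fy=6.5,interpolation=2),cv2.resize(ims[1][70:130,330:390],None,fx=6.5,fy=6.5,interpolation=2)])[:,:,::-1])
b=blob(ims[1],'top','red');print('top red',b and b[:2])
E
```

```text
time_s: 8.48
tool_pos: [0.6426, -0.0472, 0.1515]
tool_rot: [179.9, 0.3, 4.4]
force: [-7.4, -1.7, 4.5]
grip_width: 0.0868
grasp_force: 4.0
red [392.15384615 129.57692308] green [405.03333333 125.21111111] [399 121  13  10  90]
travel mm 61.36139167627613 err px 0.20117846244558807 goal 75.76094538049948
8.525 [ 0.64258841 -0.04718805  0.15152991] [-7.14226074 -1.76866583  4.60155415]
top red None
```

View pics/d.png

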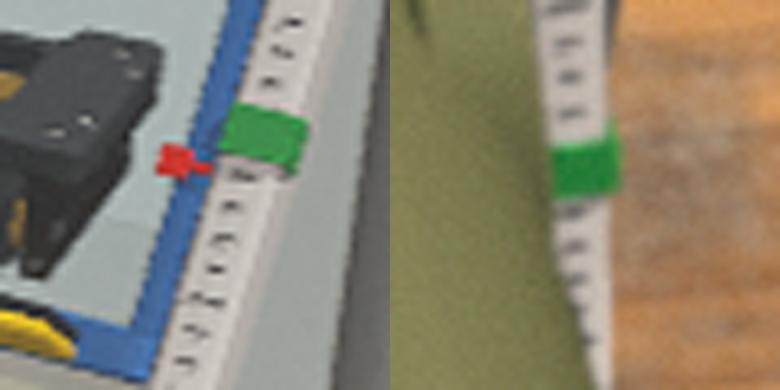

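```bash
python3 -m pendant '[{"tx":0.04,"ty":0,"tz":-0.05,"spin":0,"claw":0},{"tx":0.04,"ty":0,"tz":-0.05,"spin":0,"claw":0},{"tx":0.04,"ty":0,"tz":-0.05,"spin":0,"claw":0},{"tx":0.04,"ty":0,"tz":-0.05,"spin":0,"claw":0},{"tx":0,"ty":0,"tz":0,"spin":0,"claw":0},{"tx":0,"ty":0,"tz":0,"spin":0,"claw":0}]'
python3 see.py
python3 - <<'E'
from h import *
im=cams.read_camera('scene')
cv2.imwrite('pics/e.png',cv2.resize(im[105:150,375:425],None,fx=12,fy=12,interpolation=2)[:,:,::-1])
E
```

```text
time_s: 9.38
tool_pos: [0.6508, -0.0468, 0.1614]
tool_rot: [179.9, 0.2, 4.4]
force: [-5.9, -2.0, 4.2]
grip_width: 0.0869
grasp_force: 3.5
red [393.66666667 123.41666667] green [405.16853933 125.26966292] [399 121  13  10  89]
travel mm 74.20251616300635 err px 0.022003905589409185 goal 75.76094538049948
9.425 [ 0.65076336 -0.04683339  0.16144762] [-6.93866423 -1.5141013   3.22845864]
```

View pics/e.png

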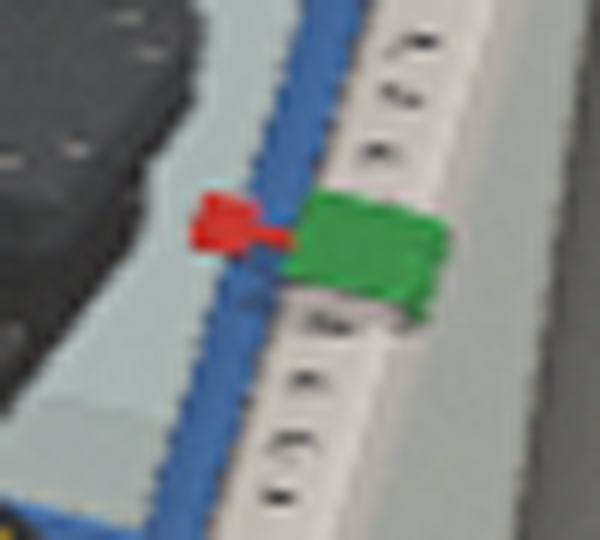

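The pointer tip at crop (294,237) is about 0.7–1.5 mm below the clip's middle (300,234), so I'll make one small push.

```bash
python3 -m pendant '[{"tx":0.007,"ty":0,"tz":-0.008,"spin":0,"claw":0},{"tx":0.007,"ty":0,"tz":-0.008,"spin":0,"claw":0},{"tx":0,"ty":0,"tz":0,"spin":0,"claw":0},{"tx":0,"ty":0,"tz":0,"spin":0,"claw":0}]'
python3 see.py
```

```text
time_s: 9.98
tool_pos: [0.6512, -0.0468, 0.162]
tool_rot: [179.9, 0.3, 4.4]
force: [-6.6, -1.6, 3.5]
grip_width: 0.087
grasp_force: 3.7
red [393.76 123.08] green [405.08888889 125.28888889] [398 121  14  10  90]
travel mm 74.9133173239768 err px 0.02394326941848922 goal 75.76094538049948
10.025 [ 0.65116043 -0.04679059  0.16194836] [-7.32411436 -1.65661186  3.00079515]
```

```bash
python3 -m pendant '[{"tx":-0.1,"ty":0,"tz":0,"spin":0,"claw":0},{"tx":-0.3,"ty":0,"tz":0,"spin":0,"claw":0},{"tx":-0.5,"ty":0,"tz":0,"spin":0,"claw":0},{"tx":-0.5,"ty":0,"tz":0,"spin":0,"claw":0},{"tx":-0.5,"ty":0,"tz":-0.3,"spin":0,"claw":0},{"tx":-0.5,"ty":0,"tz":-0.5,"spin":0,"claw":0},{"tx":-0.3,"ty":0.5,"tz":-0.5,"spin":0,"claw":0},{"tx":-0.2,"ty":0.6,"tz":0,"spin":0,"claw":0},{"tx":0,"ty":0.6,"tz":0,"spin":0,"claw":0},{"tx":0,"ty":0.6,"tz":0,"spin":0,"claw":0}]'
python3 -m pendant '[{"tx":0,"ty":0.6,"tz":0,"spin":0,"claw":0},{"tx":0,"ty":0.6,"tz":0,"spin":0,"claw":0},{"tx":0,"ty":0.6,"tz":0,"spin":0,"claw":0},{"tx":0,"ty":0.6,"tz":0,"spin":0,"claw":0},{"tx":0,"ty":0.6,"tz":0,"spin":0,"claw":0},{"tx":0,"ty":0.6,"tz":0,"spin":0,"claw":0},{"tx":0,"ty":0,"tz":0,"spin":0,"claw":0}]'
python3 see.py
python3 - <<'E'
from h import *
I={n:cams.read_camera(n) for n in('scene','top')}
B={(c,n):blob(I[n],n,c) for c in('red','green') for n in I}
print({k:v and v[0] for k,v in B.items()})
y=np.radians(4.5);u=np.array([.643*np.cos(y),.643*np.sin(y),.766])
if all(B.values()):
    r,g=[tri(B[c,'scene'][0],B[c,'top'][0]) for c in('red','green')];print(r,g,'remaining mm',(g-r)@u*1e3)
cv2.imwrite('pics/f.png',np.hstack([cv2.resize(I['scene'][105:150,380:425],None,fx=8.5,fy=8.5,interpolation=2),cv2.resize(I['top'][75:120,330:375],None,fx=8.5,fy=8.5,interpolation=2)])[:,:,::-1])
cv2.imwrite('pics/scene2.png',I['scene'][:,:,::-1])
E
```

```text
time_s: 11.28
tool_pos: [0.5183, -0.1718, 0.228]
tool_rot: [179.9, -0.2, 4.5]
force: [1.3, -0.3, 0.1]
grip_width: 0.0867
grasp_force: 0.0
time_s: 12.15
tool_pos: [0.5313, -0.3536, 0.227]
tool_rot: [179.9, -0.0, 4.3]
force: [-0.4, -0.4, -1.2]
grip_width: 0.087
grasp_force: 0.0
red [393.76 123.08] green [405.16853933 125.26966292] [399 121  13  10  89]
travel mm 74.9133173239768 err px 0.02394326941848922 goal 75.76094538049948
12.2 [ 0.53182961 -0.35128825  0.22709761] [-0.94910902  0.17409829 -0.33682487]
{('red', 'scene'): array([393.76, 123.08]), ('red', 'top'): array([346.15625,  97.     ]), ('green', 'scene'): array([405.16853933, 125.26966292]), ('green', 'top'): array([358.64444444,  95.47777778])}
[ 0.74188034 -0.12782066  0.19389509] [ 0.74324868 -0.15106833  0.19429044] remaining mm 0.007141067587103372
```

View pics/f.png

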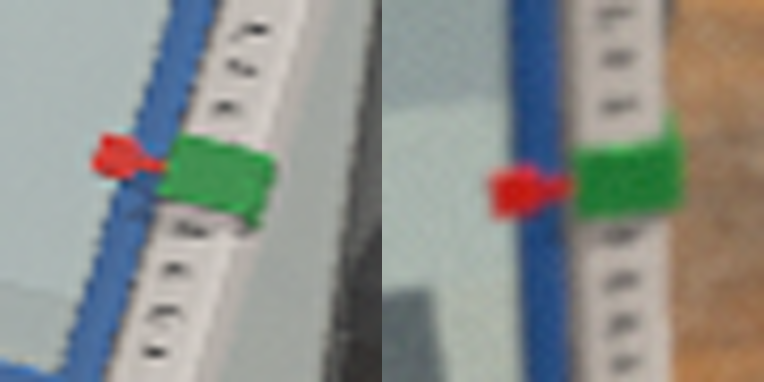

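View pics/scene2.png

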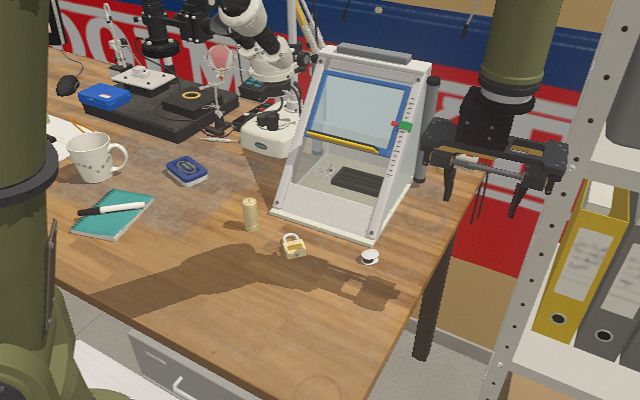

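In both views the pointer is level with the clip's middle (0.0 mm left to go by triangulation). The loose objects haven't moved and the hand is clear.

```bash
python3 -c "
from cell import env
print(env.sign_off())"
```

```text
the job is handed in; nothing more can be done
None
```

I pushed the window up about 75 mm until the red pointer was level with the middle of the green clip (within about 1 mm in both camera views), then moved the hand clear and handed the job in at about 12 s; the tool only points straight down, so the fingers pushed on the lip's lower outer edge, not flat against its underside.

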